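# Sort wax blanks through the diverter chute

## Task

Send the two soft wax blanks through the diverter chute, the arched one first and then, once that lies still in its tray, the square one, each into the tray whose sample slice has its shape: push the lever fully over for that tray, then lower the blank between the mouth's end cheeks until its underside is about level with the mouth's edges, and only there let it go. The blank in the close nest can be had only by its ends, and so does not go between the cheeks: set it down on the bench and take it again across its sides. Grip the wax gently, and leave the jar, hammer and file where they are.

Things in the scene. Friction and masses are not known exactly. Their poses are not given: they have to be found in the camera images.
- hopper: Fixed chute of grey sheet metal, far panel clear, 290 mm high, 402 (y) by 110 mm (x) with its trays. Origin under its centre at bench height, z up; +x points roughly away from the robot, +y to the robot's left. A blank let into the mouth on top hits a flap hinged 125 mm up and slides down the +y or the -y ramp into the tray there. Backstops 110 mm high stand at y = -199 and +199 mm.
- mouth (a point): Centre of the mouth, 235 mm above the hopper's origin, level with its two edges. The mouth is a shaft 74 mm long (hopper's x) by 55 mm wide (y). Its two edges at the y sides, 4 mm thick, are 235 mm high, and above them it is open to both sides; at both x ends stand cheeks 65 mm wide, 5 mm thick, up to 290 mm (inner faces at x = -37 and +37 mm).
- flap (a joint): Angle of lever and flap (rad), -0.45 to 0.45, stops at both ends; stays where left, about 1.5 N at the knob moves it. Positive: both lean to the hopper's +y; the flap shuts that side and a blank falls into the -y tray. Negative: lean to -y, the blank falls into the +y tray. So the lever must lean away from the wanted tray. At least 0.36 either way counts as fully over.
- lever_knob (a point): Centre of the lever's black ball knob, 28 mm in diameter, on a flat steel arm 12 mm wide, 78 mm in front (-x) of the hopper's centre. It turns about the hopper's x axis, 125 mm from the hinge, which is 125 mm up: 250 mm high when upright, 237 mm high and 54 mm to the side at a stop.
- tray_arch: Fixed black open tray, 100 (x) by 108 (y) by 30 mm high, walls 3 mm, centred 142 mm to the +y or -y side of the hopper's centre (the two trays may be swapped). Origin under its centre, 4 mm above the bench, axes as the hopper's. On a ledge at its far (+x) side lies a flat green sample slice, 44 mm, 10 mm thick, arched: square near end, round far end.
- tray_square: Same tray on the other side of the hopper; its sample slice is a plain 44 mm square.
- rack: Fixed wooden rack, base 84 (x) by 158 (y) by 8 mm, origin under its centre, z up. The blanks lie along x on the base, centred at y = +45 and -45 mm (either way round), tops 44 mm up. The place at +45 is a nest: walls 70 mm long, 5 mm thick, 3 mm from the blank's long sides, up to 42 mm above the bench, and end lips up to 14 mm above the bench, 33 to 36 mm from the middle. The place at -45 is open.
- wax_arch: Arched blank of green carving wax, 62 mm long (its x axis), 36 mm wide (y), 36 mm high (z): flat below, the lower 18 mm with upright sides, the upper half a half round of radius 18 mm. About 70 g. Origin at the centre of its underside. Soft: a grip of more than about 20 N per finger dents it.
- wax_arch_center (a point): A point in the arched blank's middle, 18 mm above its underside.
- wax_square: Square blank of the same green wax, 62 mm long (x), 36 mm wide (y), 36 mm high (z). About 76 g. Origin at the centre of its underside. Soft: a grip of more than about 20 N per finger dents it.
- wax_square_center (a point): A point in the square blank's middle, 18 mm above its underside.
- flux_jar: Bystander: closed amber glass jar, 54 mm in diameter, 70 mm high, standing. Origin under its centre.
- hammer: Bystander: hammer lying on the bench, 240 mm long, along its x axis with the handle to -x and the head (about 90 mm across, 26 mm high) at +x. Origin at the middle of its length, on the bench.
- file: Bystander: flat file with wooden handle lying on the bench, 285 mm long along its x (from -160 mm, the handle end, to +125 mm), 24 mm wide, 22 mm high. Origin on the bench.
Mind the look-alikes: they are no part of the job. Leave any pink look-alike of the wax_arch alone. What is shaped like the tray_arch but pink is not meant.

How it is judged:
By the outcome, as a careful person would: the job done as asked, in the order asked, and still so for the second after the job is handed in, with the robot touching nothing.
It also fails if it takes over 70 s, if anything falls off the work surface, if the arm or the gripper's body presses on something with over 40 N, if the wrist force passes 120 N, or if a joint passes its speed limit or range.

## Robot

A 7-joint arm with a two-finger parallel gripper is mounted at the origin on the work surface. World frame = base frame: x ahead of the robot, y to its left, z up, the work surface at z = 0. Lengths are in m, angles in degrees, forces in N, time in s.
With the tool pointing down it reaches from about 0.425 to 0.825 m from the base axis. Payload 3.6 kg.
Tool frame: the origin (TCP) lies on the centre line of the jaws, within the pads' length; the fingertips stand 14 mm ahead of it and the grasp point (between the pads) lies 5 mm behind it; z points along the fingers, y is the direction in which the jaws open and shut (so a half turn about z gives the same grasp; the last joint's range is limited). The gripper opens to 93 mm and grips with 3 to 60 N. Pads are 15 mm wide; open, the fingers measure 128 mm over their backs; the gripper's body (75 mm by 188 mm) begins 65 mm behind the grasp point.
Start: joints at [61.908, 35.231, -0.722, 81.555, 0.464, 63.22, -2.315], TCP at [0.291, -0.581, 0.233] pointing down, gripper open.
Joint ranges: [-178.69, 178.69], [-17.37, 117.87], [-77.05, 75.6], [15.02, 138.74], [-78.02, 258.01], [0.78, 113.62], [-162.83, 162.83]. Speed limits (degrees/s): [159.86, 159.86, 180, 180, 180, 180, 180].

## Interface

Orientations are given as [roll, pitch, yaw] about the fixed x, y, z axes, in that order (R = Rz(yaw) Ry(pitch) Rx(roll)).
In Python, from rig import env gives the robot as it stands.
- The arm moves only by the tool drive_tool, never from a script. Its argument "steps" is a list of rows, each a list of 3 entries, a list of its own where there are three numbers: the shift along the tool's x, y, z in m, then the turn about the tool's z in degrees, then the gripper command: -1 is fully open, 1 is shut, values between are in proportion. In form: [[[x, y, z], spin, claw], ...]. A call has 1 to 8 rows; each row shifts and turns the commanded pose from where the row before left it, along the tool's axes as they then stand; what a row does not reach is not made up. A row lasts 1/8 s, in which the tool goes at most 62.5 mm and 10.7 degrees, less where a joint would pass 70% of its speed; a pose out of reach is approached as far as the arm can. A call is refused whole if a number of a shift passes 0.0625 or a number of a turn 10.7, either way. A call with a gripper value outside its range is refused whole. The fingers move at their own pace and stop on an object; "newtons" is the grip in N (left out, the last holds). Time passes only in rows, so rows that do not move let the fingers close. It gives the time, the measured TCP pose, the force and the opening at its end, in the units of the state.
- env.get_state(): the state, without advancing time (a new reading comes with each control period).
- env.snapshot(name): name is "scene" or "top" or "wrist"; returns a dict with "frame" (384x512x3 uint8, red, green, blue), "range_z" (384x512 float32, m along the optical axis (not along the pixel's ray), 0 where there is no reading), "camera_matrix" (3x3 intrinsics, pixels), "dist_coeffs" ([k1, k2, p1, p2, k3] as OpenCV has them; the pictures are not rectified), "R" (3x3) and "t" (3): a world point X has camera coordinates R X + t. Camera axes: x right, y down, z forward; pixel columns grow to the right and rows downward; lengths in m; the calibration is good to about 2 mm. A picture is of the moment at which its call begins.
- env.close_job(): hands the job in, once; it reports no verdict.
The state is a dict: "t": time; "q": joint angles; "qvel": joint speeds; "tau": joint torques, N m; "position": TCP position; "ee_rot": TCP orientation; "force": force on the tool from outside, world axes, zero at the start; "ft_torque": the same for the moment, N m; "width": finger opening in m.
Only numpy, scipy, OpenCV 4.12 (cv2) and the standard library are available. Lean on these libraries where they do the work, as an engineer would, in place of code of your own. Each camera call takes 0.05 s, during which the arm holds its last target. There are 200 camera calls.

## Working session

There is one attempt and no reset: what is moved stays moved. The work goes in short steps, Python scripts to look and compute and a tool call to move; the robot and the scene stay as the last step left them, time stands still between calls to the robot, and variables do not carry over. Pictures are saved under pics/ and viewed, on a budget of 10 in all, crops included, one or two more only if the job needs it, and the job is handed in when it is done.

Besides the shell and the picture viewer there is one more tool, called after ">>>" in YAML: its name, and indented under it one key for each argument. drive_tool: Moves the arm, as the interface text tells. Its arguments: {"type":"object","properties":{"steps":{"type":"array"},"newtons":{"type":"number"}},"required":["steps"]}

```bash
mkdir -p pics; ls; cat > h.py <<'E'
import numpy as np, cv2, pickle
from rig import env
def snap(name,tag):
    s=env.snapshot(name); pickle.dump(s,open(f'pics/{tag}.pkl','wb')); cv2.imwrite(f'pics/{tag}.png',s['frame'][:,:,::-1]); return s
def load(tag): return pickle.load(open(f'pics/{tag}.pkl','rb'))
def cloud(s):
    h,w=s['range_z'].shape; u,v=np.meshgrid(np.arange(w),np.arange(h))
    p=cv2.undistortPoints(np.stack([u,v],-1).reshape(-1,1,2).astype(np.float64),s['camera_matrix'],s['dist_coeffs']).reshape(-1,2)
    z=s['range_z'].reshape(-1).astype(float)
    X=np.c_[p*z[:,None],z]
    W=(X-s['t'])@s['R']
    W[z==0]=np.nan
    return W.reshape(h,w,3)
E
python3 - <<'E'
from h import *
a=snap('scene','s0');b=snap('top','t0')
import json
cv2.imwrite('pics/both0.png',cv2.resize(np.vstack([a['frame'],b['frame']])[:,:,::-1],None,fx=.78,fy=.78))
print(env.get_state())
for s in (a,b): print(s['camera_matrix'],s['dist_coeffs'],-s['R'].T@s['t'])
E
```

```text
pics
{'t': 0.1, 'q': array([61.90948871, 35.2841522 , -0.72315612, 81.63069304,  0.46465552,
       63.21903261, -2.31451286]), 'qvel': array([ 0.0557726 , -0.00682376,  0.01210635, -0.22329266,  0.01286242,
       -0.04435322, -0.08854982]), 'tau': array([ 4.15703707e-04, -4.60043514e+01,  2.09766179e-01, -1.66244781e+01,
       -6.12243824e-02,  1.69722765e-02,  1.09869629e-04]), 'position': array([ 0.29047235, -0.58073676,  0.23160031]), 'ee_rot': array([-1.79869017e+02,  1.91459236e-03,  2.65766416e+01]), 'force': array([-0.75153294, -0.30649062,  0.42659105]), 'ft_torque': array([-0.02068175, -0.0377891 ,  0.05427467]), 'width': 0.09288641912120768}
[[412.24935997   0.         254.86420209]
 [  0.         412.24935997 192.67718766]
 [  0.           0.           1.        ]] [0.04434606 0.         0.         0.         0.        ] [0.94591482 0.69347973 0.88292157]
[[348.03962704   0.         252.4148548 ]
 [  0.         348.03962704 199.14548169]
 [  0.           0.           1.        ]] [-0.07160494  0.          0.          0.          0.        ] [0.51495224 0.05316162 1.09359479]
```

View pics/both0.png

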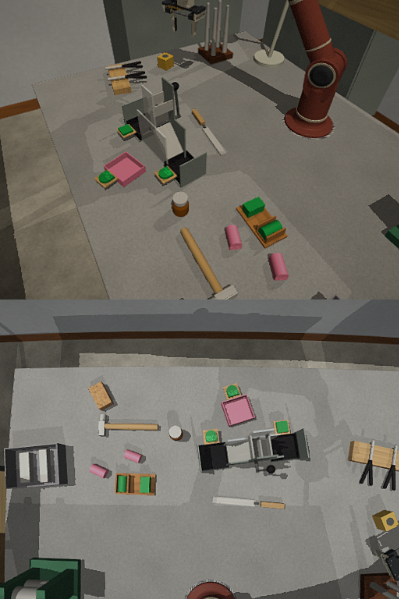

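The pair shows the robot at the bottom of the top view, the hopper at about (320,190) of the top picture and the rack at about (172,236); pink look-alikes lie around both.

```bash
python3 - <<'E'
from h import *
b=load('t0');a=load('s0')
c1=cv2.resize(b['frame'][100:275,110:410,::-1],None,fx=2.6,fy=2.6,interpolation=cv2.INTER_CUBIC)
cv2.imwrite('pics/t0c.png',c1)
c2=cv2.resize(a['frame'][85:355,110:390,::-1],None,fx=2.2,fy=2.2,interpolation=cv2.INTER_CUBIC)
cv2.imwrite('pics/s0c.png',c2)
for n,s in (('s',a),('t',b)):
    W=cloud(s); hsv=cv2.cvtColor(s['frame'],cv2.COLOR_RGB2HSV)
    m=((hsv[...,0]>45)&(hsv[...,0]<80)&(hsv[...,1]>150)&(hsv[...,2]>60)).astype(np.uint8)
    k,l,st,ce=cv2.connectedComponentsWithStats(m)
    for i in range(1,k):
        if st[i,4]>40:
            P=W[l==i]; P=P[~np.isnan(P[:,0])]
            if len(P): print(n,ce[i].round(),st[i,4],P.mean(0).round(3),P.min(0).round(3),P.max(0).round(3))
E
```

```text
s [161. 166.] 164 [ 0.714 -0.275  0.046] [ 0.69  -0.303  0.037] [ 0.737 -0.253  0.051]
s [212. 222.] 200 [0.675 0.006 0.046] [ 0.653 -0.02   0.037] [0.697 0.025 0.051]
s [135. 227.] 215 [ 0.858 -0.078  0.042] [ 0.833 -0.108  0.032] [ 0.88  -0.058  0.047]
s [326. 265.] 417 [0.486 0.264 0.041] [0.454 0.24  0.01 ] [0.515 0.278 0.052]
s [348. 292.] 318 [0.487 0.351 0.043] [0.455 0.333 0.031] [0.518 0.365 0.049]
t [297. 117.] 136 [ 0.856 -0.083  0.042] [ 0.833 -0.107  0.036] [ 0.876 -0.063  0.046]
t [361. 163.] 183 [ 0.713 -0.279  0.046] [ 0.69  -0.302  0.041] [ 0.735 -0.256  0.05 ]
t [271. 174.] 91 [ 0.675 -0.     0.046] [ 0.654 -0.02   0.041] [0.695 0.02  0.05 ]
t [157. 236.] 149 [0.486 0.344 0.041] [0.459 0.33  0.021] [0.517 0.367 0.049]
```

View pics/t0c.png

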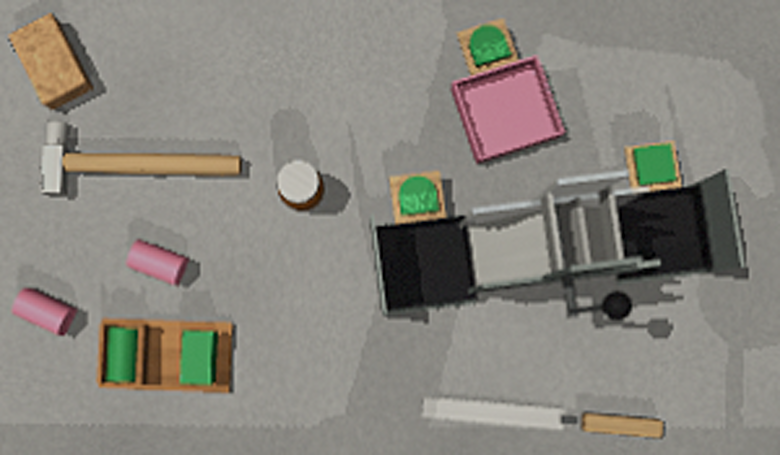

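View pics/s0c.png

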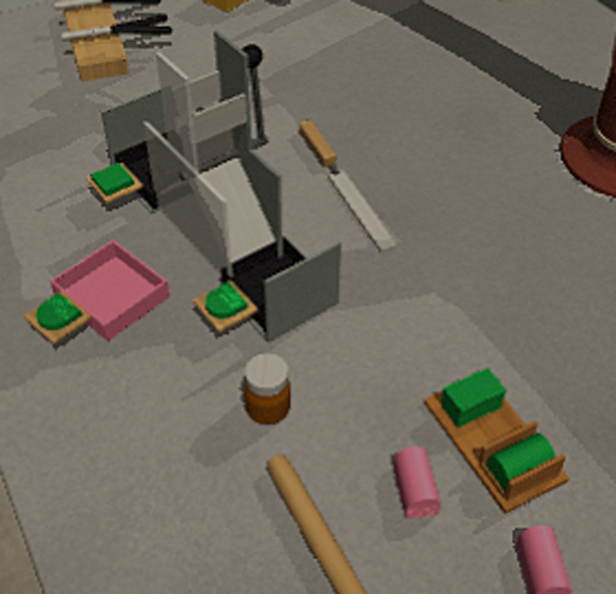

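The arch tray is on the hopper's +y side (arched slice at crop (418,195)) and the square tray on the -y side (slice at (655,163)). The arched blank lies in the nest and the square one is open. The lever leans to -y, so it's already set roughly for the arch tray.

```bash
python3 - <<'E'
from h import *
for tag in('t0','s0'):
    s=load(tag);W=cloud(s).reshape(-1,3);C=s['frame'].reshape(-1,3)
    ok=~np.isnan(W[:,0])&(W[:,0]>.4)&(W[:,0]<.9)&(W[:,1]>-.42)&(W[:,1]<.15)
    W=W[ok];C=C[ok].astype(int)
    yaw=np.radians(7.8)
    for lo,hi in((.275,.30),(.215,.262),(.1,.118),(.027,.037)):
        m=(W[:,2]>lo)&(W[:,2]<hi);P=W[m]
        print(tag,lo,hi,len(P))
        if lo==.215:
            k=C[m].max(1)<45; print(' dark',k.sum(),P[k].mean(0) if k.any() else'', P[k].min(0),P[k].max(0)) if k.any() else 0
            P=P[~k]
        if lo in(.275,.1,.215) and len(P)>5:
            Q=(P[:,:2]-[.65,-.146])@np.array([[np.cos(yaw),-np.sin(yaw)],[np.sin(yaw),np.cos(yaw)]])
            # clusters
            k,l=cv2.partition(P.astype(np.float32),lambda a,b:0) if 0 else (0,0)
            q=np.round(Q,3); o=np.argsort(q[:,1])
            step=max(1,len(q)//40)
            print(np.c_[q,P[:,2].round(3)][o][::step].tolist())
s=load('t0')
E
```

```text
t0 0.275 0.3 154
[[0.005, -0.031, 0.291], [0.005, -0.029, 0.29], [-0.073, -0.029, 0.291], [0.002, -0.027, 0.295], [-0.078, -0.026, 0.291], [0.002, -0.025, 0.285], [0.003, -0.023, 0.294], [-0.073, -0.023, 0.293], [0.003, -0.021, 0.293], [-0.074, -0.019, 0.292], [0.006, -0.019, 0.293], [-0.076, -0.017, 0.289], [0.002, -0.016, 0.292], [0.002, -0.015, 0.289], [-0.074, -0.014, 0.292], [0.002, -0.012, 0.28], [-0.076, -0.011, 0.291], [-0.073, -0.01, 0.291], [-0.075, -0.009, 0.292], [-0.075, -0.007, 0.291], [-0.077, -0.006, 0.292], [0.003, -0.004, 0.292], [0.006, -0.003, 0.291], [0.004, -0.002, 0.291], [-0.074, -0.0, 0.29], [0.002, 0.002, 0.278], [0.006, 0.003, 0.294], [0.002, 0.005, 0.292], [0.002, 0.005, 0.28], [-0.073, 0.007, 0.29], [-0.076, 0.008, 0.292], [0.005, 0.01, 0.292], [0.003, 0.01, 0.291], [0.003, 0.012, 0.291], [0.002, 0.014, 0.286], [0.005, 0.015, 0.294], [0.006, 0.016, 0.291], [0.004, 0.017, 0.292], [-0.078, 0.018, 0.275], [0.001, 0.02, 0.292], [0.006, 0.022, 0.294], [0.002, 0.022, 0.279], [0.005, 0.024, 0.292], [-0.076, 0.025, 0.295], [0.005, 0.026, 0.29], [-0.078, 0.027, 0.
[... 4869 characters left out ...]
7], [-0.06, 0.01, 0.116], [-0.056, 0.012, 0.116], [-0.034, 0.014, 0.117], [-0.025, 0.016, 0.108], [-0.022, 0.017, 0.111], [-0.057, 0.019, 0.113], [-0.048, 0.021, 0.104], [0.008, 0.023, 0.115], [-0.036, 0.025, 0.105], [-0.062, 0.027, 0.1], [-0.071, 0.034, 0.116], [0.008, 0.043, 0.112], [0.008, 0.054, 0.112], [-0.071, 0.063, 0.106], [0.008, 0.073, 0.115], [0.008, 0.082, 0.103], [-0.073, 0.091, 0.103], [0.003, 0.096, 0.115], [-0.068, 0.197, 0.109], [-0.041, 0.199, 0.113], [-0.017, 0.2, 0.102], [-0.089, 0.201, 0.104], [-0.075, 0.201, 0.113], [0.019, 0.202, 0.1], [-0.045, 0.202, 0.105], [-0.078, 0.202, 0.111], [-0.048, 0.203, 0.1], [-0.061, 0.203, 0.111], [-0.03, 0.204, 0.112]]
s0 0.027 0.037 982
```

```bash
cat >> h.py <<'E'
def plan(x,y,z,yaw,n=None,claw=-1,seq=None):
    """rows from the measured pose to a pose, straight line, turn at the same time"""
    st=env.get_state() if seq is None else None
    p,w=(st['position'],st['ee_rot'][2]) if seq is None else seq
    d=np.array([x,y,z])-p; dy=(yaw-w+180)%360-180
    n=n or int(max(np.ceil(np.linalg.norm(d)/.058),np.ceil(abs(dy)/10.3),1))
    rows=[]
    for i in range(n):
        a=np.radians(w+dy*i/n); c,s=np.cos(a),np.sin(a); e=d/n
        rows.append([[round(e[0]*c+e[1]*s,4),round(e[0]*s-e[1]*c,4),round(-e[2],4)],round(-dy/n,2),claw])
    for i in range(0,n,8): print(rows[i:i+8])
    return np.array([x,y,z]),yaw
def hop(x,y,z=None,H=(.615,-.149,7.8)):
    a=np.radians(H[2]);c,s=np.cos(a),np.sin(a); return H[0]+c*x-s*y,H[1]+s*x+c*y
def project(s,X):
    p,_=cv2.projectPoints(np.array(X,float).reshape(-1,1,3),cv2.Rodrigues(s['R'])[0],s['t'],s['camera_matrix'],s['dist_coeffs']); return p.reshape(-1,2)
E
python3 - <<'E'
from h import *
for tag in('t0','s0'):
    s=load(tag);W=cloud(s).reshape(-1,3);C=s['frame'].reshape(-1,3).astype(int)
    k=np.array([*hop(-.078,0)])
    m=(C.max(1)<45)&(np.abs(W[:,2]-.245)<.025)&(np.hypot(*(W[:,:2]-k).T)<.075)&((W[:,:2]-k)@[.99,.135]<.02)
    P=W[m]
    f=lambda c:np.linalg.norm(P-c,axis=1)-.014
    from scipy.optimize import least_squares
    r=least_squares(f,P.mean(0)-[0,0,.01],loss='soft_l1',f_scale=.002)
    print(tag,m.sum(),r.x,np.abs(r.fun).mean())
    a=np.radians(7.8); d=r.x[:2]-[.615,-.149]; print('hopper',d[0]*np.cos(a)+d[1]*np.sin(a),-d[0]*np.sin(a)+d[1]*np.cos(a))
q=plan(*hop(-.078,-.008),.33,7.8,claw=0)
E
```

```text
t0 93 [ 0.53925061 -0.17436843  0.25045727] 0.0009602487485248207
hopper -0.07849143957668256 -0.01485334596614776
s0 71 [ 0.54100045 -0.1734578   0.2502685 ] 0.002587088021583011
hopper -0.0766341944669404 -0.014188618159718409
[[[np.float64(0.0452), np.float64(-0.0287), np.float64(-0.0109)], np.float64(2.09), 0], [[np.float64(0.0441), np.float64(-0.0303), np.float64(-0.0109)], np.float64(2.09), 0], [[np.float64(0.043), np.float64(-0.0319), np.float64(-0.0109)], np.float64(2.09), 0], [[np.float64(0.0418), np.float64(-0.0335), np.float64(-0.0109)], np.float64(2.09), 0], [[np.float64(0.0406), np.float64(-0.035), np.float64(-0.0109)], np.float64(2.09), 0], [[np.float64(0.0393), np.float64(-0.0364), np.float64(-0.0109)], np.float64(2.09), 0], [[np.float64(0.0379), np.float64(-0.0378), np.float64(-0.0109)], np.float64(2.09), 0], [[np.float64(0.0365), np.float64(-0.0392), np.float64(-0.0109)], np.float64(2.09), 0]]
[[[np.float64(0.0351), np.float64(-0.0405), np.float64(-0.0109)], np.float64(2.09), 0]]
```

>>> drive_tool:
  steps:
    - [[0.045, -0.029, -0.013], 2.1, -0.3]
    - [[0.044, -0.03, -0.013], 2.1, -0.3]
    - [[0.043, -0.032, -0.013], 2.1, -0.3]
    - [[0.042, -0.0335, -0.013], 2.1, -0.3]
    - [[0.0406, -0.035, -0.013], 2.1, -0.3]
    - [[0.039, -0.036, -0.011], 2.1, -0.3]
    - [[0.038, -0.038, -0.011], 2.1, -0.3]
    - [[0.0365, -0.039, -0.011], 2.1, -0.3]

```text
t: 1.1
position: [0.512, -0.2131, 0.3307]
ee_rot: [-180.0, 0.0, 9.7]
force: [1.1, -1.0, -0.3]
width: 0.0605
```

>>> drive_tool:
  steps:
    - [[0.035, -0.038, 0], 2.0, -0.3]
    - [[0, 0, 0], 0, -0.3]
    - [[0, 0, 0], 0, -0.3]

```text
t: 1.48
position: [0.539, -0.1721, 0.3301]
ee_rot: [180.0, 0.1, 7.7]
force: [-0.3, -0.6, -0.5]
width: 0.0601
```

```bash
sed -i 's/rows.append(\[\[round(e\[0\]\*c+e\[1\]\*s,4),round(e\[0\]\*s-e\[1\]\*c,4),round(-e\[2\],4)\],round(-dy\/n,2),claw\])/rows.append([[round(float(v),4) for v in (e[0]*c+e[1]*s,e[0]*s-e[1]*c,-e[2])],round(float(-dy\/n),2),claw])/' h.py
python3 - <<'E'
from h import *
print({k:np.round(v,4) for k,v in env.get_state().items()if k in('t','position','ee_rot','width','force','q')})
plan(*hop(-.078,-.0145),.24,7.8,claw=-.3)
E
```

```text
{'t': np.float64(1.475), 'q': array([ 15.9633,  23.1087,  -0.7676,  86.8271,   0.3929,  70.1492,
       -67.1287]), 'position': array([ 0.539 , -0.1721,  0.3301]), 'ee_rot': array([1.799695e+02, 1.028000e-01, 7.747900e+00]), 'force': array([-0.3311, -0.5868, -0.4734]), 'width': np.float64(0.0601)}
[[[0.0002, 0.001, 0.0451], -0.03, -0.3], [[0.0002, 0.001, 0.0451], -0.03, -0.3]]
```

>>> drive_tool:
  steps:
    - [[0, 0.001, 0.045], 0, -0.3]
    - [[0, 0.001, 0.045], 0, -0.3]
    - [[0, 0, 0], 0, -0.3]
    - [[0, 0.017, 0], 0, -0.3]
    - [[0, 0.012, 0], 0, -0.3]
    - [[0, 0.01, 0], 0, -0.3]
    - [[0, 0.008, 0], 0, -0.3]
    - [[0, 0, 0], 0, -0.3]

```text
t: 2.48
position: [0.5464, -0.2212, 0.241]
ee_rot: [179.9, -0.0, 7.7]
force: [0.5, 0.6, -0.8]
width: 0.0605
```

>>> drive_tool:
  steps:
    - [[0, 0.004, 0], 0, -0.3]
    - [[0, 0.003, 0], 0, -0.3]
    - [[0, 0, 0], 0, -0.3]

```text
t: 2.85
position: [0.5472, -0.2269, 0.2405]
ee_rot: [-180.0, 0.0, 7.8]
force: [-1.1, 0.4, -0.3]
width: 0.0607
```

>>> drive_tool:
  steps:
    - [[0, 0.002, 0], 0, -0.3]
    - [[0, 0.001, 0], 0, -0.3]
    - [[0, 0.001, 0], 0, -0.3]
    - [[0, 0, 0], 0, -0.3]

```text
t: 3.35
position: [0.5476, -0.2299, 0.2405]
ee_rot: [-179.9, 0.0, 7.8]
force: [-0.3, 2.3, -0.9]
width: 0.0604
```

>>> drive_tool:
  steps:
    - [[0, -0.005, 0], 0, -0.3]
    - [[0, 0, -0.05], 0, -0.3]
    - [[0, 0, -0.055], 0, -1]
    - [[0, 0, 0], 0, -1]

```text
t: 3.85
position: [0.5495, -0.2278, 0.3515]
ee_rot: [179.6, -0.6, 7.7]
force: [-0.0, 0.4, -0.0]
width: 0.0762
```

```bash
python3 - <<'E'
from h import *
q=plan(.47,.28,.30,90)
E
```

```text
[[[-0.0012, -0.0571, 0.0057], -9.14, -1], [[0.0079, -0.0566, 0.0057], -9.14, -1], [[0.0168, -0.0546, 0.0057], -9.14, -1], [[0.0253, -0.0512, 0.0057], -9.14, -1], [[0.0331, -0.0466, 0.0057], -9.14, -1], [[0.0401, -0.0407, 0.0057], -9.14, -1], [[0.046, -0.0338, 0.0057], -9.14, -1], [[0.0508, -0.0261, 0.0057], -9.14, -1]]
[[[0.0543, -0.0177, 0.0057], -9.14, -1]]
```

>>> drive_tool:
  steps:
    - [[-0.001, -0.057, 0], -9.1, -1]
    - [[0.008, -0.0566, 0], -9.1, -1]
    - [[0.017, -0.0546, 0], -9.1, -1]
    - [[0.025, -0.051, 0.005], -9.1, -1]
    - [[0.033, -0.0466, 0.01], -9.1, -1]
    - [[0.04, -0.04, 0.01], -9.1, -1]
    - [[0.046, -0.034, 0.01], -9.1, -1]
    - [[0.05, -0.026, 0.01], -9.1, -1]

```text
t: 4.85
position: [0.4775, 0.2252, 0.2999]
ee_rot: [179.9, 0.0, 80.8]
force: [0.2, 0.2, 0.0]
width: 0.0931
```

>>> drive_tool:
  steps:
    - [[0.054, -0.018, 0.005], -9.1, -1]
    - [[0, 0, 0], 0, -1]
    - [[0, 0, 0], 0, -1]

```text
t: 5.22
position: [0.4692, 0.2791, 0.295]
ee_rot: [180.0, 0.1, 89.6]
force: [0.9, -0.5, 0.2]
width: 0.0926
```

```bash
python3 - <<'E'
from h import *
s=snap('wrist','w1'); t=snap('top','t1')
W=cloud(s); hsv=cv2.cvtColor(s['frame'],cv2.COLOR_RGB2HSV)
m=((hsv[...,0]>45)&(hsv[...,0]<80)&(hsv[...,1]>150)&(hsv[...,2]>60)).astype(np.uint8)
k,l,st,ce=cv2.connectedComponentsWithStats(m)
for i in range(1,k):
    if st[i,4]>200:
        P=W[l==i]; P=P[~np.isnan(P[:,0])]
        T=P[P[:,2]>.040]; r=cv2.minAreaRect((T[:,:2]*1000).astype(np.float32))
        print(ce[i].round(),st[i,4],P.min(0).round(3),P.max(0).round(3),np.percentile(P[:,2],90).round(4),r)
print(env.get_state()['position'],env.get_state()['ee_rot'],-s['R'].T@s['t'])
cv2.imwrite('pics/w1t1.png',np.vstack([cv2.resize(s['frame'],None,fx=.75,fy=.75),cv2.resize(t['frame'][130:250,250:380],(384,300))])[:,:,::-1] if 0 else np.hstack([cv2.resize(s['frame'],(480,360)),cv2.resize(t['frame'][135:235,280:380],(320,360))])[:,:,::-1])
E
```

```text
[265. 125.] 823 [0.455 0.331 0.033] [0.512 0.363 0.046] 0.0442 ((483.60992431640625, 347.6120910644531), (23.76308822631836, 56.43867492675781), 89.55619049072266)
[263. 184.] 856 [0.452 0.24  0.027] [0.509 0.276 0.046] 0.045 ((480.8239440917969, 257.91357421875), (34.723880767822266, 56.72245407104492), 88.96161651611328)
[0.46969196 0.2782815  0.29543649] [1.79962892e+02 9.48133944e-02 8.94532183e+01] [0.46877557 0.35724058 0.44700307]
```

View pics/w1t1.png

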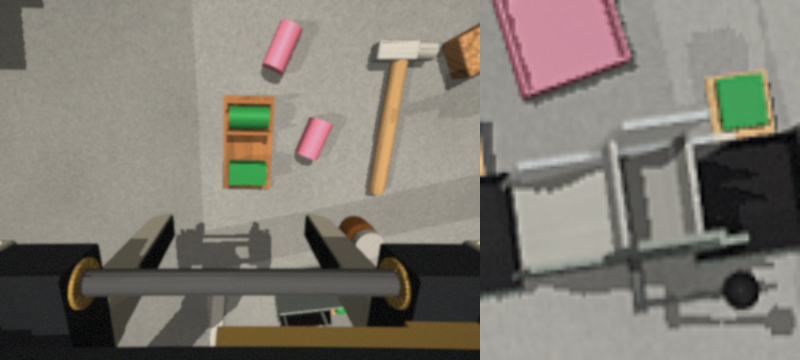

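The wrist view shows arched blank at (250,118), square at (248,173); the top crop shows the knob now well over to -y. Heights agree (44–45 mm tops). Descend on the arched blank by its ends.

```bash
python3 - <<'E'
from h import *
q=plan(.485,.348,.12,89.2,n=4)
E
```

```text
[[[0.0175, 0.0037, 0.0439], 0.06, -1], [[0.0175, 0.0036, 0.0439], 0.06, -1], [[0.0175, 0.0036, 0.0439], 0.06, -1], [[0.0175, 0.0036, 0.0439], 0.06, -1]]
```

>>> drive_tool:
  steps:
    - [[0.0175, 0.0037, 0.044], 0.1, -1]
    - [[0.0175, 0.0036, 0.044], 0.1, -1]
    - [[0.0175, 0.0036, 0.044], 0, -1]
    - [[0.0175, 0.0036, 0.044], 0, -1]
    - [[0, 0, 0], 0, -1]
    - [[0, 0, 0], 0, -1]

```text
t: 6.08
position: [0.4851, 0.3494, 0.1211]
ee_rot: [179.9, -0.0, 89.3]
force: [-0.3, -0.2, 0.7]
width: 0.093
```

```bash
python3 - <<'E'
from h import *
s=snap('wrist','w2')
W=cloud(s); hsv=cv2.cvtColor(s['frame'],cv2.COLOR_RGB2HSV)
m=((hsv[...,0]>45)&(hsv[...,0]<80)&(hsv[...,1]>150)&(hsv[...,2]>60)).astype(np.uint8)
k,l,st,ce=cv2.connectedComponentsWithStats(m)
for i in range(1,k):
    if st[i,4]>200:
        P=W[l==i]; P=P[~np.isnan(P[:,0])]
        T=P[P[:,2]>.030]; r=cv2.minAreaRect((T[:,:2]*1000).astype(np.float32))
        print(ce[i].round(),st[i,:],P.min(0).round(3),P.max(0).round(3),np.percentile(P[:,2],[90,99]).round(4),r)
cv2.imwrite('pics/w2.png',s['frame'][:,:,::-1])
q=plan(.485,.348,.033,89.2,n=3)
print(env.get_state()['position'],env.get_state()['ee_rot'])
E
```

```text
[254. 207.] [ 222  191   66   33 2000] [0.454 0.333 0.031] [0.513 0.364 0.046] [0.0442 0.045 ] ((483.7867126464844, 348.26483154296875), (30.58788299560547, 58.720279693603516), 88.49957275390625)
[253. 283.] [224 281  60   5 257] [0.453 0.27  0.042] [0.511 0.276 0.046] [0.0448 0.0454] ((481.8872985839844, 273.09161376953125), (5.610935211181641, 57.591217041015625), 89.3779067993164)
[[[-0.0006, -0.0001, 0.0296], 0.05, -1], [[-0.0006, -0.0001, 0.0296], 0.05, -1], [[-0.0006, -0.0001, 0.0296], 0.05, -1]]
[0.48535712 0.3496975  0.12182539] [ 1.79809244e+02 -8.25550639e-02  8.93490706e+01]
```

View pics/w2.png

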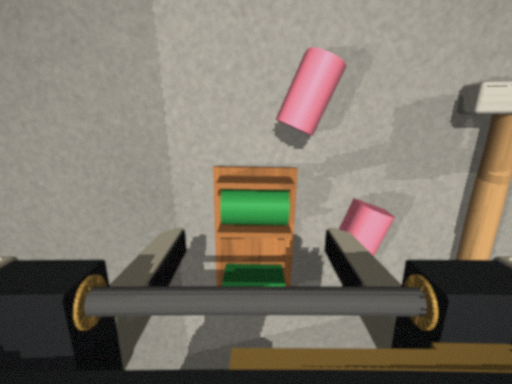

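Blank in the nest at (255,208), centred between the fingers; measured centre (0.484, 0.348), top 44–45 mm.

>>> drive_tool:
  steps:
    - [[-0.001, 0, 0.03], 0, -1]
    - [[0, 0, 0.03], 0, -1]
    - [[0, 0, 0.02], 0, -1]
    - [[0, 0, 0.0085], 0, -1]
    - [[0, 0, 0], 0, -1]
  newtons: 10

```text
t: 6.75
position: [0.4846, 0.3493, 0.0323]
ee_rot: [179.9, -0.0, 89.4]
force: [-1.0, 0.4, 1.0]
width: 0.093
```

>>> drive_tool:
  steps:
    - [[0, 0, 0], 0, 1]
    - [[0, 0, 0], 0, 1]
    - [[0, 0, 0], 0, 1]
    - [[0, 0, 0], 0, 1]
    - [[0, 0, 0], 0, 1]
  newtons: 10

```text
t: 7.38
position: [0.4839, 0.3495, 0.0315]
ee_rot: [180.0, -0.0, 89.5]
force: [0.1, -0.8, 1.9]
width: 0.0617
```

Gripped at 61.7 mm. Lift straight out, then carry to (0.48, 0.15).

>>> drive_tool:
  steps:
    - [[0, 0, -0.015], 0, 1]
    - [[0, 0, -0.025], 0, 1]
    - [[0, 0, -0.03], 0, 1]
    - [[0, 0, -0.03], 0, 1]
    - [[0, 0, 0], 0, 1]

```text
t: 8.0
position: [0.4848, 0.3507, 0.1342]
ee_rot: [179.7, -0.2, 89.5]
force: [-0.6, -0.5, -0.1]
width: 0.0621
```

```bash
python3 - <<'E'
from h import *
q=plan(.48,.15,.1315,90,n=7,claw=1)
print(env.get_state()['width'])
E
```

```text
[[[-0.0287, -0.0004, 0.0004], -0.07, 1], [[-0.0287, -0.0005, 0.0004], -0.07, 1], [[-0.0287, -0.0005, 0.0004], -0.07, 1], [[-0.0287, -0.0005, 0.0004], -0.07, 1], [[-0.0287, -0.0006, 0.0004], -0.07, 1], [[-0.0287, -0.0006, 0.0004], -0.07, 1], [[-0.0287, -0.0006, 0.0004], -0.07, 1]]
0.06212855348519609
```

>>> drive_tool:
  steps:
    - [[-0.0287, -0.0005, 0], 0, 1]
    - [[-0.0287, -0.0005, 0], 0, 1]
    - [[-0.0287, -0.0005, 0], 0, 1]
    - [[-0.0287, -0.0005, 0], 0, 1]
    - [[-0.0287, -0.0005, 0], 0, 1]
    - [[-0.0287, -0.0005, 0], 0, 1]
    - [[-0.0287, -0.0005, 0], -0.5, 1]
    - [[0, 0, 0.03], 0, 1]

```text
t: 9.0
position: [0.4794, 0.1455, 0.1014]
ee_rot: [179.9, 0.1, 89.7]
force: [0.5, 0.4, -1.1]
width: 0.0619
```

>>> drive_tool:
  steps:
    - [[0, 0, 0.035], 0, 1]
    - [[0, 0, 0.025], 0, 1]
    - [[0, 0, 0.01], 0, 1]
    - [[0, 0, 0], 0, 1]
    - [[0, 0, 0], 0, 1]

```text
t: 9.62
position: [0.4789, 0.1488, 0.0319]
ee_rot: [179.9, -0.0, 90.0]
force: [0.2, -0.1, -0.7]
width: 0.0619
```

>>> drive_tool:
  steps:
    - [[0, 0, 0.004], 0, 1]
    - [[0, 0, 0.002], 0, 1]
    - [[0, 0, 0.001], 0, 1]
    - [[0, 0, 0], 0, 1]
    - [[0, 0, 0], 0, 1]

```text
t: 10.25
position: [0.4784, 0.1485, 0.0242]
ee_rot: [180.0, -0.0, 90.0]
force: [0.0, 0.3, -1.2]
width: 0.0623
```

>>> drive_tool:
  steps:
    - [[0, 0, 0.001], 0, 1]
    - [[0, 0, 0], 0, 1]
    - [[0, 0, 0], 0, 1]

```text
t: 10.62
position: [0.4785, 0.1485, 0.0235]
ee_rot: [180.0, -0.0, 90.0]
force: [-0.2, -0.5, 4.4]
width: 0.0622
```

>>> drive_tool:
  steps:
    - [[0, 0, 0], 0, -1]
    - [[0, 0, 0], 0, -1]
    - [[0, 0, 0], 0, -1]
    - [[0, 0, -0.02], 0, -1]
    - [[0, 0, -0.04], 0, -1]
    - [[0, 0, -0.04], 9, -1]
    - [[0, 0, -0.03], 9, -1]
    - [[0, 0, 0], 9, -1]

```text
t: 11.62
position: [0.4799, 0.1491, 0.1556]
ee_rot: [179.8, -0.2, 62.7]
force: [-0.3, -0.1, 0.2]
width: 0.0927
```

>>> drive_tool:
  steps:
    - [[0, 0, 0], 9, -1]
    - [[0, 0, 0], 9, -1]
    - [[0, 0, 0], 9, -1]
    - [[0, 0, 0], 9, -1]
    - [[0, 0, 0], 9, -1]
    - [[0, 0, 0], 9, -0.5]
    - [[0, 0, 0], 9, -0.5]
    - [[0, 0, 0], 0, -0.5]

```text
t: 12.62
position: [0.4781, 0.1486, 0.153]
ee_rot: [180.0, 0.0, 0.1]
force: [-0.4, 0.1, -0.9]
width: 0.0709
```

```bash
cat >> h.py <<'E'
def green(s,zc=.0,box=None):
    W=cloud(s); hsv=cv2.cvtColor(s['frame'],cv2.COLOR_RGB2HSV)
    m=((hsv[...,0]>45)&(hsv[...,0]<80)&(hsv[...,1]>150)&(hsv[...,2]>60)).astype(np.uint8)
    k,l,st,ce=cv2.connectedComponentsWithStats(m)
    for i in range(1,k):
        if st[i,4]>40:
            P=W[l==i]; P=P[~np.isnan(P[:,0])]
            T=P[P[:,2]>np.percentile(P[:,2],95)-.012]
            if len(T)>10:
                r=cv2.minAreaRect((T[:,:2]*1000).astype(np.float32))
                print(ce[i].round(),st[i,4],P.min(0).round(3),P.max(0).round(3),[np.round(v,1) for v in r])
E
python3 - <<'E'
from h import *
for c in('wrist','scene','top'):
    s=snap(c,c+'3'); print(c); green(s)
print(env.get_state()['position'],env.get_state()['ee_rot'])
cv2.imwrite('pics/w3.png',cv2.hconcat([load('wrist3')['frame'][::2,::2],load('scene3')['frame'][180:372,230:486]])[:,:,::-1])
E
```

```text
wrist
[149. 192.] 2152 [0.452 0.238 0.025] [0.513 0.273 0.046] [array([482.5, 255.6]), array([34.3, 59.7]), np.float64(88.6)]
[257. 193.] 1657 [0.448 0.13  0.015] [0.509 0.161 0.038] [array([478.5, 145.4]), array([30.8, 60.3]), np.float64(89.4)]
scene
[161. 166.] 165 [ 0.69  -0.3    0.037] [ 0.737 -0.253  0.05 ] [array([ 713.5, -277. ]), array([43.2, 44.7]), np.float64(7.4)]
[212. 222.] 196 [ 0.654 -0.02   0.036] [0.697 0.026 0.051] [array([676.1,   3.6]), array([42.8, 43.9]), np.float64(6.1)]
[135. 227.] 216 [ 0.833 -0.106  0.032] [ 0.88  -0.059  0.047] [array([858.8, -80.8]), array([42.7, 45.1]), np.float64(15.1)]
[302. 237.] 289 [0.427 0.124 0.002] [0.512 0.166 0.043] [array([481.1, 151.1]), array([26.3, 61.9]), np.float64(86.7)]
[326. 265.] 417 [0.454 0.241 0.011] [0.516 0.278 0.051] [array([484.6, 259.2]), array([34.9, 62.9]), np.float64(87.1)]
top
[297. 117.] 117 [ 0.833 -0.107  0.036] [ 0.877 -0.063  0.047] [array([857.4, -82.5]), array([40.2, 41.3]), np.float64(18.8)]
[361. 163.] 156 [ 0.69  -0.301  0.039] [ 0.735 -0.255  0.051] [array([ 713.6, -277.8]), array([42. , 41.7]), np.float64(7.7)]
[270. 174.] 59 [ 0.655 -0.02   0.041] [0.695 0.02  0.049] [array([6.75e+02, 5.00e-01]), array([39.7, 39.7]), np.float64(0.7)]
[0.47823397 0.14852083 0.15310345] [-1.79994893e+02  1.69318246e-02  1.00853647e-01]
```

View pics/w3.png

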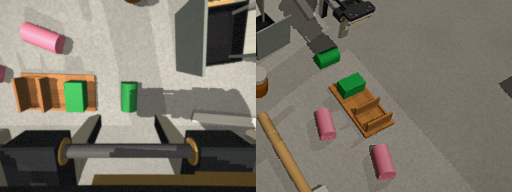

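The arched blank stands flat on the bench at (128,96) in the wrist half, between the fingers, measured (0.4785, 0.147).

>>> drive_tool:
  steps:
    - [[0, 0.001, 0.05], 0.3, -0.5]
    - [[0, 0, 0.045], 0, -0.5]
    - [[0, 0, 0.025], 0, -0.5]
    - [[0, 0, 0.01], 0, -0.5]
    - [[0, 0, 0.004], 0, -0.5]
    - [[0, 0, 0], 0, -0.5]
    - [[0, 0, 0], 0, -0.5]
  newtons: 10

```text
t: 13.65
position: [0.4791, 0.1477, 0.0201]
ee_rot: [-180.0, -0.1, -0.3]
force: [-0.2, -0.1, -0.6]
width: 0.0698
```

>>> drive_tool:
  steps:
    - [[0, 0, 0.003], 0, -0.5]
    - [[0, 0, 0], 0, 1]
    - [[0, 0, 0], 0, 1]
    - [[0, 0, 0], 0, 1]
    - [[0, 0, 0], 0, 1]
    - [[0, 0, 0], 0, 1]
  newtons: 10

```text
t: 14.4
position: [0.4784, 0.1474, 0.0162]
ee_rot: [180.0, -0.0, -0.3]
force: [-0.1, 0.2, 0.5]
width: 0.0359
```

>>> drive_tool:
  steps:
    - [[0, 0, -0.02], 0, 1]
    - [[0, 0, -0.06], 0, 1]
    - [[0, 0, -0.06], 0, 1]
    - [[0, 0, -0.06], 0, 1]
    - [[0, 0, -0.06], 0, 1]
    - [[0, 0, -0.06], 0, 1]
    - [[0, 0, 0], 0, 1]
    - [[0, 0, 0], 0, 1]

```text
t: 15.4
position: [0.4775, 0.1472, 0.3353]
ee_rot: [180.0, 0.1, -0.3]
force: [-0.1, -0.4, -0.9]
width: 0.0357
```

```bash
python3 - <<'E'
from h import *
s=snap('scene','s4');green(s);s=snap('wrist','w4');green(s)
print(env.get_state()['width'],env.get_state()['position'],env.get_state()['ee_rot'])
q=plan(*hop(0,0),.336,7.8,claw=1)
E
```

```text
[311. 145.] 88 [0.481 0.149 0.324] [0.511 0.167 0.357] [array([496.2, 158.4]), array([30.7, 13.4]), np.float64(17.7)]
[161. 166.] 164 [ 0.69  -0.301  0.037] [ 0.736 -0.25   0.051] [array([ 714.2, -276.4]), array([43.4, 47.2]), np.float64(8.4)]
[212. 222.] 200 [ 0.653 -0.021  0.036] [0.697 0.025 0.05 ] [array([675.5,   3.4]), array([43.5, 44.9]), np.float64(9.9)]
[135. 227.] 217 [ 0.833 -0.105  0.032] [ 0.88  -0.059  0.048] [array([858.9, -80.4]), array([43.4, 44.2]), np.float64(20.4)]
[326. 265.] 417 [0.454 0.241 0.013] [0.515 0.277 0.051] [array([484.7, 259. ]), array([35.4, 60.9]), np.float64(88.1)]
[355.  32.] 830 [ 0.65  -0.02   0.041] [0.693 0.022 0.047] [array([672. ,   2.4]), array([40.8, 41. ]), np.float64(7.2)]
[190. 163.] 711 [0.453 0.238 0.023] [0.511 0.271 0.047] [array([482.4, 254.6]), array([31.7, 58.2]), np.float64(88.1)]
[255. 241.] 4780 [0.459 0.13  0.323] [0.508 0.163 0.356] [array([483.8, 146.4]), array([48.3, 33.7]), np.float64(0.6)]
0.035965921014891204 [0.47722475 0.1470981  0.33422419] [179.91692579   0.24212119  -0.31776243]
[[[0.0232, 0.0492, -0.0003], -1.35, 1], [[0.0221, 0.0498, -0.0003], -1.35, 1], [[0.0209, 0.0503, -0.0003], -1.35, 1], [[0.0197, 0.0507, -0.0003], -1.35, 1], [[0.0185, 0.0512, -0.0003], -1.35, 1], [[0.0173, 0.0516, -0.0003], -1.35, 1]]
```

>>> drive_tool:
  steps:
    - [[0.0232, 0.0492, -0.001], -1.35, 1]
    - [[0.022, 0.05, -0.001], -1.35, 1]
    - [[0.021, 0.05, 0], -1.35, 1]
    - [[0.0197, 0.0507, 0], -1.35, 1]
    - [[0.0185, 0.051, 0], -1.35, 1]
    - [[0.0173, 0.0516, 0], -1.35, 1]
    - [[0, 0, 0], 0, 1]
    - [[0, 0, 0], 0, 1]

```text
t: 16.5
position: [0.6156, -0.1474, 0.3362]
ee_rot: [-179.8, 0.2, 7.8]
force: [-0.5, 0.1, 0.5]
width: 0.0362
```

```bash
python3 - <<'E'
from h import *
q=plan(*hop(0,0),.252,7.8,claw=1,n=4)
s=snap('wrist','w5');t=snap('scene','s5');green(s)
print(env.get_state()['width'],env.get_state()['position'],env.get_state()['ee_rot'])
W=cloud(s).reshape(-1,3);m=(np.abs(W[:,2]-.289)<.008)
P=W[m]; a=np.radians(7.8); d=P[:,:2]-[.615,-.149]; hx=d@[np.cos(a),np.sin(a)];hy=d@[-np.sin(a),np.cos(a)]
k=(abs(hy)<.034)&(abs(hx)<.06); print(k.sum(),np.histogram(hx[k],np.arange(-.06,.061,.004)))
cv2.imwrite('pics/w5.png',cv2.hconcat([cv2.resize(s['frame'],(400,300)),cv2.resize(t['frame'][60:210,130:330],(400,300))])[:,:,::-1])
E
```

```text
[[[-0.0002, 0.0004, 0.021], 0.0, 1], [[-0.0002, 0.0004, 0.021], 0.0, 1], [[-0.0002, 0.0004, 0.021], 0.0, 1], [[-0.0002, 0.0004, 0.021], 0.0, 1]]
[230.   5.] 41 [ 0.832 -0.085  0.038] [ 0.843 -0.074  0.042] [array([837.7, -79.5]), array([10.2, 11.3]), np.float64(6.7)]
[243.   4.] 57 [ 0.836 -0.107  0.036] [ 0.847 -0.088  0.042] [array([841.4, -97.3]), array([ 5.6, 21.3]), np.float64(20.7)]
[347. 118.] 646 [ 0.69  -0.301  0.042] [ 0.731 -0.257  0.047] [array([ 711.1, -278.7]), array([37.4, 40.6]), np.float64(7.6)]
[ 18. 208.] 1082 [0.454 0.235 0.012] [0.513 0.274 0.047] [array([483.5, 255.4]), array([37.6, 59.9]), np.float64(87.0)]
[255. 240.] 4826 [ 0.597 -0.166  0.325] [ 0.648 -0.127  0.358] [array([ 622. , -146.9]), array([48.7, 33.9]), np.float64(6.1)]
0.035862569382323496 [ 0.61587688 -0.14613754  0.33742465] [-1.79883537e+02  7.22374464e-02  7.93949679e+00]
803 (array([  0,   0,   0,   0,  10,   4,   0,   0,   0,   0,   0,   0,   0,
         0,   0,   0,   0,   0,   0,   0,   0,   0,   0, 169, 608,  12,
         0,   0,   0,   0]), array([-6.00000000e-02, -5.60000000e-02, -5.20000000e-02, -4.80000000e-02,
       -4.40000000e-02, -4.00000000e-02, -3.60000000e-02, -3.20000000e-02,
       -2.80000000e-02, -2.40000000e-02, -2.00000000e-02, -1.60000000e-02,
       -1.20000000e-02, -8.00000000e-03, -4.00000000e-03,  5.55111512e-17,
        4.00000000e-03,  8.00000000e-03,  1.20000000e-02,  1.60000000e-02,
        2.00000000e-02,  2.40000000e-02,  2.80000000e-02,  3.20000000e-02,
        3.60000000e-02,  4.00000000e-02,  4.40000000e-02,  4.80000000e-02,
        5.20000000e-02,  5.60000000e-02,  6.00000000e-02]))
```

View pics/w5.png

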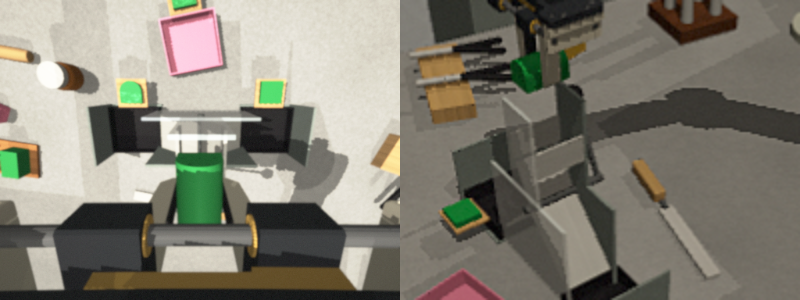

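Wrist half: arched blank at (200,185) heading for the mouth between cheeks; scene half: blank held level over the mouth. I check its end clearance to the far cheek in the same wrist frame.

```bash
python3 - <<'E'
from h import *
a=np.radians(7.8)
for tag in('w5','s5'):
    s=load(tag); W=cloud(s); hsv=cv2.cvtColor(s['frame'],cv2.COLOR_RGB2HSV)
    g=(hsv[...,0]>45)&(hsv[...,0]<80)&(hsv[...,1]>150)&(W[...,2]>.3)
    def H(P): d=P[:,:2]-[.615,-.149]; return d@[np.cos(a),np.sin(a)],d@[-np.sin(a),np.cos(a)]
    P=W[g];x,y=H(P); print(tag,'blank x',np.percentile(x,[0,1,50,99,100]).round(4),'y',np.percentile(y,[1,50,99]).round(4),'z',np.percentile(P[:,2],[0,50,100]).round(3))
    q=x>x.max()-.003; print(' far end y,z',y[q].min(),y[q].max(),P[q,2].min())
    P=W.reshape(-1,3);P=P[(abs(P[:,2]-.285)<.011)];x,y=H(P)
    for lo,hi in((.025,.055),(-.055,-.025)):
        k=(x>lo)&(x<hi)&(abs(y)<.034); print(' cheek',k.sum(),np.percentile(x[k],[2,50,98]).round(4) if k.any() else '',np.percentile(y[k],[0,100]).round(4) if k.any() else '')
E
```

```text
w5 blank x [-0.0176 -0.0131  0.0142  0.031   0.0315] y [-0.0148  0.0011  0.0172] z [0.325 0.353 0.36 ]
 far end y,z -0.01542677713823273 0.01806437421397702 0.3247424256117722
 cheek 921 [0.035  0.0388 0.04  ] [-0.0333  0.0321]
 cheek 14 [-0.0437 -0.0416 -0.0389] [-0.0244  0.0268]
s5 blank x [-0.029  -0.0281  0.0232  0.0358  0.0399] y [-0.0162  0.0158  0.0268] z [0.323 0.347 0.566]
 far end y,z -0.06661688481273997 0.028322330365630585 0.4188934195799784
 cheek 109 [0.0375 0.0422 0.0438] [-0.0317  0.0339]
 cheek 107 [-0.0419 -0.0366 -0.0348] [-0.0314  0.0337]
```

>>> drive_tool:
  steps:
    - [[-0.001, 0.001, 0.02], 0, 1]
    - [[0, 0.001, 0.02], 0, 1]
    - [[0, 0, 0.02], 0, 1]
    - [[0, 0, 0.015], 0, 1]
    - [[0, 0, 0.005], 0, 1]
    - [[0, 0, 0], 0, 1]
    - [[0, 0, 0], 0, 1]

```text
t: 17.48
position: [0.6159, -0.1505, 0.2591]
ee_rot: [180.0, -0.1, 7.8]
force: [-0.1, -1.1, -0.0]
width: 0.0362
```

```bash
python3 - <<'E'
from h import *
q=plan(*hop(0,0),.252,7.8,claw=1,n=1)
print(env.get_state()['position'])
E
```

```text
[[[-0.0007, -0.0016, 0.0071], -0.02, 1]]
[ 0.61588418 -0.15053264  0.25905474]
```

>>> drive_tool:
  steps:
    - [[-0.0005, -0.001, 0.0055], 0, 1]
    - [[0, 0, 0.001], 0, 1]
    - [[0, 0, 0], 0, 1]
    - [[0, 0, 0], 0, 1]

```text
t: 17.98
position: [0.6148, -0.1496, 0.2518]
ee_rot: [180.0, -0.0, 7.8]
force: [-0.4, 0.2, 0.0]
width: 0.0358
```

>>> drive_tool:
  steps:
    - [[0, 0, 0], 0, -0.2]
    - [[0, 0, 0], 0, -0.2]
    - [[0, 0, 0], 0, -0.2]
    - [[0, 0, 0], 0, -0.2]
    - [[0, 0, -0.03], 0, -0.2]
    - [[0, 0, -0.05], 0, -0.2]
    - [[0, 0, -0.01], 0, -0.3]
    - [[0, 0, 0], 0, -0.3]

```text
t: 18.98
position: [0.6148, -0.1496, 0.3419]
ee_rot: [180.0, -0.0, 7.8]
force: [0.0, 0.4, 0.3]
width: 0.0603
```

```bash
python3 - <<'E'
from h import *
s=snap('scene','s6');green(s)
W=cloud(s);a=np.radians(7.8)
cv2.imwrite('pics/s6.png',cv2.resize(s['frame'][85:255,110:310],(600,510),interpolation=cv2.INTER_CUBIC)[:,:,::-1])
q=plan(*hop(-.078,-.054),.345,7.8,claw=-.3)
E
```

```text
[161. 166.] 164 [ 0.69  -0.303  0.036] [ 0.738 -0.252  0.05 ] [array([ 714.1, -277.5]), array([44.1, 47.3]), np.float64(8.6)]
[234. 208.] 122 [ 0.554 -0.065  0.006] [0.63  0.048 0.113] [array([590.7,   5.5]), array([69.1, 52.7]), np.float64(38.3)]
[212. 222.] 198 [ 0.653 -0.02   0.037] [0.696 0.025 0.05 ] [array([675.5,   2.9]), array([41.9, 43.7]), np.float64(5.9)]
[135. 227.] 216 [ 0.834 -0.107  0.033] [ 0.88  -0.058  0.046] [array([858.7, -80.4]), array([41.6, 43.9]), np.float64(16.8)]
[326. 265.] 416 [0.455 0.241 0.011] [0.515 0.277 0.052] [array([485.1, 259.4]), array([35.3, 61.1]), np.float64(88.2)]
[[[-0.0386, 0.0269, -0.0022], -0.01, -0.3], [[-0.0386, 0.0269, -0.0022], -0.01, -0.3]]
```

View pics/s6.png

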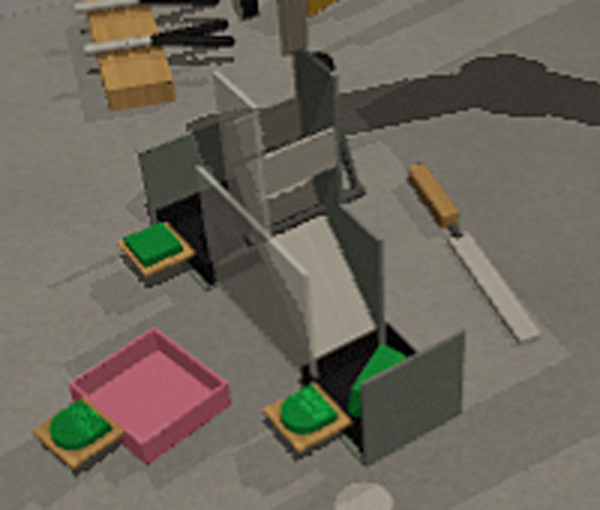

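The arched blank lies in the arch tray (385,375), behind the backstop. Now the lever to +y.

>>> drive_tool:
  steps:
    - [[-0.0386, 0.027, 0], 0, -0.3]
    - [[-0.0386, 0.027, 0], 0, -0.3]
    - [[0, 0, 0], 0, -0.3]
    - [[0, 0, 0.05], 0, -0.3]
    - [[0, 0, 0.05], 0, -0.3]
    - [[0, 0, 0], 0, -0.3]
    - [[0, 0, 0], 0, -0.3]

```text
t: 19.9
position: [0.5468, -0.2133, 0.2427]
ee_rot: [180.0, -0.1, 7.8]
force: [-0.1, -0.3, 0.4]
width: 0.0604
```

>>> drive_tool:
  steps:
    - [[0, -0.015, 0], 0, -0.3]
    - [[0, -0.015, 0], 0, -0.3]
    - [[0, -0.015, 0], 0, -0.3]
    - [[0, -0.015, 0], 0, -0.3]
    - [[0, -0.015, 0], 0, -0.3]
    - [[0, -0.015, 0], 0, -0.3]
    - [[0, -0.015, 0], 0, -0.3]
    - [[0, -0.008, 0], 0, -0.3]

```text
t: 20.9
position: [0.5296, -0.1, 0.2411]
ee_rot: [-179.9, 0.1, 7.9]
force: [0.3, -1.9, -0.6]
width: 0.0602
```

>>> drive_tool:
  steps:
    - [[0, -0.005, 0], 0, -0.3]
    - [[0, -0.003, 0], 0, -0.3]
    - [[0, 0, 0], 0, -0.3]
    - [[0, 0, 0], 0, -0.3]

```text
t: 21.4
position: [0.5294, -0.0935, 0.2418]
ee_rot: [-180.0, -0.0, 7.8]
force: [-0.3, -0.3, 0.4]
width: 0.0604
```

```bash
python3 - <<'E'
from h import *
a=np.radians(7.8);p=env.get_state()['position'];d=p[:2]-[.615,-.149]
print(p,d@[np.cos(a),np.sin(a)],d@[-np.sin(a),np.cos(a)],env.get_state()['force'])
E
```

```text
[ 0.5294075  -0.09352313  0.24183892] -0.07727151263230991 0.06657982234471164 [-0.32775146 -0.27055921  0.42809601]
```

>>> drive_tool:
  steps:
    - [[0, -0.003, 0], 0, -0.3]
    - [[0, -0.002, 0], 0, -0.3]
    - [[0, -0.001, 0], 0, -0.3]
    - [[0, 0, 0], 0, -0.3]

```text
t: 21.9
position: [0.5286, -0.0893, 0.2416]
ee_rot: [179.9, -0.0, 7.7]
force: [1.2, -5.4, -2.1]
width: 0.0603
```

>>> drive_tool:
  steps:
    - [[0, 0.007, 0], 0, -0.3]
    - [[0, 0, -0.05], 0, -0.3]
    - [[0, 0, -0.05], 0, -0.5]
    - [[0, 0, 0], 0, -0.5]

```text
t: 22.4
position: [0.5315, -0.0937, 0.3462]
ee_rot: [180.0, -0.6, 7.8]
force: [-0.1, -1.0, -1.3]
width: 0.0691
```

```bash
python3 - <<'E'
from h import *
q=plan(.484,.2575,.32,-1,claw=-.5)
E
```

```text
[[[0.0001, -0.0506, 0.0037], 1.26, -0.5], [[-0.001, -0.0506, 0.0037], 1.26, -0.5], [[-0.0021, -0.0506, 0.0037], 1.26, -0.5], [[-0.0032, -0.0505, 0.0037], 1.26, -0.5], [[-0.0043, -0.0504, 0.0037], 1.26, -0.5], [[-0.0055, -0.0503, 0.0037], 1.26, -0.5], [[-0.0066, -0.0502, 0.0037], 1.26, -0.5]]
```

>>> drive_tool:
  steps:
    - [[0, -0.0506, 0], 1.2, -0.5]
    - [[-0.001, -0.0506, 0], 1.2, -0.5]
    - [[-0.002, -0.0506, 0], 1.2, -0.5]
    - [[-0.003, -0.0505, 0.005], 1.2, -0.5]
    - [[-0.0043, -0.0504, 0.03], 1.3, -0.5]
    - [[-0.0055, -0.0503, 0.05], 1.3, -0.5]
    - [[-0.0066, -0.05, 0.06], 1.3, -0.5]
    - [[0, 0, 0.05], 0, -0.5]

```text
t: 23.4
position: [0.481, 0.2454, 0.1627]
ee_rot: [-179.8, 0.2, -0.5]
force: [0.6, -0.3, 0.9]
width: 0.0696
```

>>> drive_tool:
  steps:
    - [[0, 0, 0.03], 0, -0.5]
    - [[0, 0, 0], 0, -0.5]
    - [[0, 0, 0], 0, -0.5]

```text
t: 23.78
position: [0.4841, 0.2405, 0.1357]
ee_rot: [-179.9, -0.0, -0.9]
force: [-0.1, -0.0, 0.6]
width: 0.0697
```

```bash
python3 - <<'E'
from h import *
green(snap('wrist','w7'));s=snap('scene','s7');print();green(s)
print(env.get_state()['position'],env.get_state()['ee_rot'])
q=plan(.484,.2575,.026,-1,claw=-.5)
cv2.imwrite('pics/s7.png',cv2.hconcat([cv2.resize(load('w7')['frame'],(400,300)),cv2.resize(s['frame'][100:250,120:320],(400,300))])[:,:,::-1])
E
```

```text
[238. 202.] 2152 [0.453 0.24  0.026] [0.513 0.273 0.046] [array([482.6, 256.5]), array([32.5, 60.1]), np.float64(88.3)]

[161. 166.] 165 [ 0.69  -0.304  0.037] [ 0.738 -0.253  0.051] [array([ 714.2, -278.6]), array([44. , 50.3]), np.float64(8.3)]
[233. 209.] 155 [ 0.552 -0.049  0.008] [0.632 0.009 0.049] [array([599.2, -10.4]), array([64.5, 28.1]), np.float64(34.1)]
[212. 222.] 198 [ 0.653 -0.021  0.038] [0.697 0.025 0.051] [array([676.6,   3.5]), array([43. , 45.6]), np.float64(7.4)]
[135. 227.] 216 [ 0.833 -0.107  0.032] [ 0.88  -0.059  0.048] [array([859.1, -79.7]), array([42.8, 44.9]), np.float64(20.2)]
[326. 265.] 416 [0.455 0.24  0.011] [0.515 0.277 0.051] [array([485.4, 259.1]), array([36.2, 61.2]), np.float64(87.3)]
[0.484655   0.24053228 0.13647763] [-1.79890010e+02 -1.48651520e-01 -9.42472299e-01]
[[[-0.0005, -0.0085, 0.0552], 0.03, -0.5], [[-0.0005, -0.0085, 0.0552], 0.03, -0.5]]
```

View pics/s7.png

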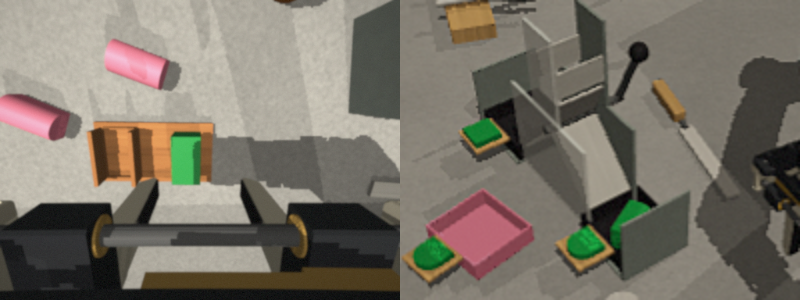

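Arched blank lies in its tray at (630,222); lever leans fully to +y (knob (638,50)); the square blank at (186,158) is 17 mm left of the hand's middle. Shift, then lower.

>>> drive_tool:
  steps:
    - [[-0.0005, -0.0168, 0], 0.2, -0.5]
    - [[0, 0, 0.03], 0, -0.5]
    - [[0, 0, 0.04], 0, -0.5]
    - [[0, 0, 0.025], 0, -0.5]
    - [[0, 0, 0.01], 0, -0.5]
    - [[0, 0, 0.004], 0, -0.5]
    - [[0, 0, 0], 0, -0.5]
    - [[0, 0, 0], 0, -0.5]

```text
t: 24.88
position: [0.4841, 0.2573, 0.0269]
ee_rot: [-179.9, -0.1, -1.1]
force: [-0.0, -0.4, -0.4]
width: 0.0697
```

>>> drive_tool:
  steps:
    - [[0, 0, 0], 0, 1]
    - [[0, 0, 0], 0, 1]
    - [[0, 0, 0], 0, 1]
    - [[0, 0, 0], 0, 1]
    - [[0, 0, 0], 0, 1]
    - [[0, 0, 0], 0, 1]
  newtons: 10

```text
t: 25.62
position: [0.4835, 0.2569, 0.026]
ee_rot: [-180.0, -0.0, -1.1]
force: [-0.4, -0.2, 0.5]
width: 0.036
```

>>> drive_tool:
  steps:
    - [[0, 0, -0.02], 0, 1]
    - [[0, 0, -0.06], 0, 1]
    - [[0, 0, -0.06], 0, 1]
    - [[0, 0, -0.06], 0, 1]
    - [[0, 0, -0.06], 0, 1]
    - [[0, 0, -0.054], 0, 1]
    - [[0, 0, 0], 0, 1]
    - [[0, 0, 0], 0, 1]

```text
t: 26.62
position: [0.4827, 0.2563, 0.3387]
ee_rot: [179.9, 0.1, -1.1]
force: [-1.1, -0.4, -1.3]
width: 0.0359
```

```bash
python3 - <<'E'
from h import *
green(snap('wrist','w8'))
print(env.get_state()['position'],env.get_state()['ee_rot'])
q=plan(*hop(0,0),.338,7.8,claw=1)
E
```

```text
[428.  33.] 847 [ 0.65 -0.02  0.04] [0.692 0.024 0.047] [array([671.8,   2.8]), array([40.4, 42.2]), np.float64(8.0)]
[427.  92.] 966 [ 0.558 -0.063  0.005] [0.628 0.009 0.046] [array([593.5,  -8.5]), array([63.1, 35.8]), np.float64(36.3)]
[254. 242.] 5075 [0.468 0.238 0.328] [0.512 0.274 0.359] [array([490. , 255.4]), array([36.2, 44.3]), np.float64(88.5)]
[0.48246281 0.25619544 0.33794693] [179.87732209   0.21266326  -1.12498325]
[[[0.0176, 0.0503, -0.0], -1.12, 1], [[0.0166, 0.0506, -0.0], -1.12, 1], [[0.0156, 0.051, -0.0], -1.12, 1], [[0.0146, 0.0513, -0.0], -1.12, 1], [[0.0136, 0.0515, -0.0], -1.12, 1], [[0.0126, 0.0518, -0.0], -1.12, 1], [[0.0116, 0.052, -0.0], -1.12, 1], [[0.0106, 0.0522, -0.0], -1.12, 1]]
```

>>> drive_tool:
  steps:
    - [[0.0176, 0.05, 0], -1.1, 1]
    - [[0.0166, 0.0506, 0], -1.1, 1]
    - [[0.0156, 0.051, 0], -1.1, 1]
    - [[0.0146, 0.051, 0], -1.1, 1]
    - [[0.0136, 0.0515, 0], -1.1, 1]
    - [[0.0126, 0.0518, 0], -1.1, 1]
    - [[0.0116, 0.052, 0], -1.1, 1]
    - [[0.0106, 0.052, 0], -1.2, 1]

```text
t: 27.68
position: [0.6154, -0.149, 0.3372]
ee_rot: [-179.9, 0.3, 7.8]
force: [0.9, 0.3, -1.0]
width: 0.036
```

>>> drive_tool:
  steps:
    - [[0, 0, 0], 0, 1]
    - [[0, 0, 0], 0, 1]
    - [[0, 0, 0], 0, 1]

```text
t: 28.05
position: [0.6157, -0.1455, 0.3391]
ee_rot: [-179.9, 0.1, 7.9]
force: [-0.2, 0.5, -0.2]
width: 0.0361
```

```bash
python3 - <<'E'
from h import *
a=np.radians(7.8)
s=snap('wrist','w9'); W=cloud(s); hsv=cv2.cvtColor(s['frame'],cv2.COLOR_RGB2HSV)
g=(hsv[...,0]>45)&(hsv[...,0]<80)&(hsv[...,1]>150)&(W[...,2]>.3)
H=lambda P:((P[:,:2]-[.615,-.149])@[np.cos(a),np.sin(a)],(P[:,:2]-[.615,-.149])@[-np.sin(a),np.cos(a)])
x,y=H(W[g]);print(np.percentile(x,[1,99]),np.percentile(y,[1,50,99]),np.percentile(W[g][:,2],[1,99]))
P=W.reshape(-1,3);P=P[abs(P[:,2]-.285)<.011];x,y=H(P);k=(x>.025)&(x<.055)&(abs(y)<.034);print(np.percentile(x[k],[2,50,98]))
print(env.get_state()['position'])
q=plan(*hop(0,0),.262,7.8,claw=1,n=4)
# knob from the top view
t=snap('scene','s9');W=cloud(t).reshape(-1,3);C=t['frame'].reshape(-1,3).astype(int)
x,y=H(W);m=(C.max(1)<45)&(abs(W[:,2]-.24)<.03)&(abs(x+.078)<.02)&(abs(y)<.08);print('knob',m.sum(),np.median(x[m]),np.median(y[m]),np.median(W[m,2]))
E
```

```text
[-0.01132327  0.03031393] [-0.01399671  0.00348307  0.01996387] [0.32919577 0.35852541]
[0.03477544 0.03869897 0.03994989]
[ 0.61574196 -0.14562329  0.33949835]
[[[-0.0003, 0.0008, 0.0194], 0.04, 1], [[-0.0003, 0.0008, 0.0194], 0.04, 1], [[-0.0003, 0.0008, 0.0194], 0.04, 1], [[-0.0003, 0.0008, 0.0194], 0.04, 1]]
knob 95 -0.07291295437638612 0.059926842122103335 0.2454049158214
```

>>> drive_tool:
  steps:
    - [[-0.0005, 0.0015, 0.02], 0.1, 1]
    - [[0, 0.0015, 0.02], 0, 1]
    - [[0, 0, 0.02], 0, 1]
    - [[0, 0, 0.013], 0, 1]
    - [[0, 0, 0.006], 0, 1]
    - [[0, 0, 0], 0, 1]
    - [[0, 0, 0], 0, 1]

```text
t: 29.02
position: [0.6162, -0.1508, 0.2618]
ee_rot: [180.0, -0.1, 7.7]
force: [-0.0, -0.1, -0.1]
width: 0.036
```

>>> drive_tool:
  steps:
    - [[-0.001, -0.0015, 0.006], 0, 1]
    - [[0, 0, 0.002], 0, 1]
    - [[0, 0, 0], 0, 1]
    - [[0, 0, 0], 0, 1]

```text
t: 29.52
position: [0.6146, -0.1495, 0.253]
ee_rot: [180.0, -0.0, 7.7]
force: [-0.3, 0.0, -0.1]
width: 0.0358
```

>>> drive_tool:
  steps:
    - [[0, 0, 0], 0, -0.2]
    - [[0, 0, 0], 0, -0.2]
    - [[0, 0, 0], 0, -0.2]
    - [[0, 0, 0], 0, -0.2]
    - [[0, 0, -0.03], 0, -0.2]
    - [[0, 0, -0.05], 0, -0.2]
    - [[0, 0, -0.04], 0, -0.3]
    - [[0, 0, 0], 0, -0.3]

```text
t: 30.52
position: [0.6161, -0.1499, 0.3771]
ee_rot: [179.8, -0.5, 7.7]
force: [-0.8, 0.5, -0.9]
width: 0.0606
```

>>> drive_tool:
  steps:
    - [[-0.05, 0, -0.02], 0, -0.3]
    - [[-0.05, 0, 0], 0, -0.3]
    - [[0, 0, 0], 0, -0.3]
    - [[0, 0, 0], 0, -0.3]

```text
t: 31.02
position: [0.5157, -0.1623, 0.3923]
ee_rot: [-180.0, 0.0, 7.7]
force: [0.7, -0.8, -0.5]
width: 0.0604
```

```bash
python3 - <<'E'
from h import *
s=snap('scene','s10');w=snap('wrist','w10');green(s);print();green(w)
t=snap('top','t10');print();green(t)
cv2.imwrite('pics/s10.png',cv2.hconcat([cv2.resize(w['frame'],(400,300)),cv2.resize(s['frame'][100:250,120:320],(400,300))])[:,:,::-1])
E
```

```text
[161. 166.] 164 [ 0.69  -0.302  0.036] [ 0.737 -0.254  0.051] [array([ 714.1, -278.5]), array([44.1, 47.1]), np.float64(7.0)]
[233. 209.] 153 [ 0.553 -0.052  0.008] [0.631 0.048 0.113] [array([591.3,   3.5]), array([68. , 59.6]), np.float64(35.7)]
[212. 222.] 195 [ 0.654 -0.02   0.035] [0.698 0.024 0.051] [array([675.6,   2.4]), array([43.8, 44. ]), np.float64(0.7)]
[135. 227.] 217 [ 0.833 -0.105  0.033] [ 0.88  -0.059  0.047] [array([858.7, -79.7]), array([42.4, 44.2]), np.float64(20.1)]

[341.  55.] 650 [ 0.688 -0.301  0.041] [ 0.732 -0.258  0.047] [array([ 709.8, -279. ]), array([40.5, 40.1]), np.float64(7.7)]
[182. 100.] 74 [ 0.591 -0.031  0.014] [ 0.623 -0.008  0.045] [array([605.6, -17.3]), array([38.1,  7.3]), np.float64(33.9)]
[175. 111.] 412 [ 0.558 -0.04   0.006] [0.619 0.028 0.045] [array([593. ,  -8.9]), array([61.5, 34.7]), np.float64(37.0)]
[344. 109.] 920 [ 0.597 -0.341  0.006] [ 0.665 -0.285  0.047] [array([ 629.3, -306.9]), array([61.5, 36.5]), np.float64(8.0)]

[297. 117.] 120 [ 0.834 -0.108  0.036] [ 0.878 -0.063  0.048] [array([857.1, -82.1]), array([39.8, 40.5]), np.float64(20.6)]
[361. 163.] 171 [ 0.691 -0.302  0.04 ] [ 0.735 -0.256  0.05 ] [array([ 713.6, -278.9]), array([42.6, 42.9]), np.float64(7.5)]
[270. 175.] 58 [ 0.655 -0.02   0.041] [0.695 0.02  0.051] [array([675. ,   1.3]), array([39.7, 40.4]), np.float64(4.3)]
[370. 190.] 258 [ 0.599 -0.33   0.006] [ 0.669 -0.285  0.049] [array([ 631.6, -306.8]), array([62.1, 38.2]), np.float64(8.1)]
[270. 203.] 81 [ 0.564 -0.019  0.008] [0.622 0.023 0.046] [array([5.882e+02, 5.000e-01]), array([58.8, 10.7]), np.float64(35.8)]
```

View pics/s10.png

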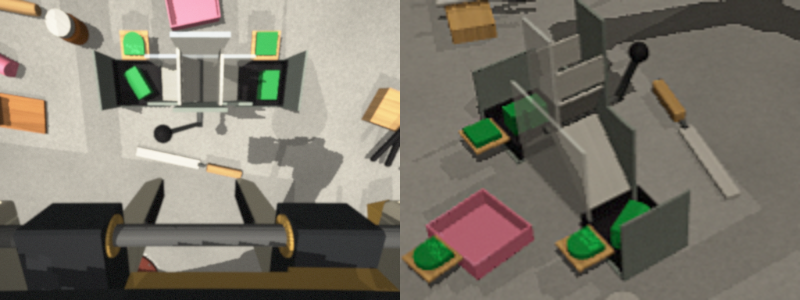

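Both blanks lie flat in their own trays: arched at (137,83), square at (270,84). The robot is clear. I'll wait a moment, check that nothing has moved, then hand in.

>>> drive_tool:
  steps:
    - [[0, 0, 0], 0, -0.3]
    - [[0, 0, 0], 0, -0.3]
    - [[0, 0, 0], 0, -0.3]
    - [[0, 0, 0], 0, -0.3]

```text
t: 31.68
position: [0.5155, -0.1628, 0.3929]
ee_rot: [-180.0, 0.0, 7.7]
force: [-0.4, 0.5, -0.7]
width: 0.0604
```

```bash
python3 - <<'E'
from h import *
w=snap('wrist','w11');green(w)
d=np.abs(w['frame'].astype(int)-load('w10')['frame']).max(2);print('changed px',(d[:200]>60).sum())
env.close_job()
E
```

```text
[340.  55.] 644 [ 0.688 -0.301  0.041] [ 0.731 -0.257  0.048] [array([ 709.7, -279.3]), array([39.1, 40.5]), np.float64(7.4)]
[175. 108.] 490 [ 0.559 -0.041  0.006] [0.625 0.031 0.046] [array([593. ,  -8.8]), array([61.5, 34.5]), np.float64(36.6)]
[343. 108.] 940 [ 0.596 -0.341  0.005] [ 0.666 -0.285  0.046] [array([ 630. , -306.3]), array([61.7, 36.1]), np.float64(8.0)]
changed px 46
the job is handed in; nothing more can be done
```

Both blanks are in their matching trays, arched first and then square, and I handed the job in at about 32 s.

- **Arched blank:** I pushed the lever to its -y stop and took the blank out of the nest by its ends at 10 N. I set it down on the bench, took it again across its sides, and let it go with its underside about 1 mm above the mouth's edges. It slid into the arch tray on the +y side.
- **Square blank:** With the arched one in its tray, I pushed the lever to the +y stop. I gripped the blank across its sides at 10 N and released it about level with the mouth's edges. It slid into the square tray on the -y side.

**Last checks:**
- Two wrist pictures about 0.7 s apart put both blanks in the same places to within 1 mm. Both lie flat, and the arched one lies skewed by about 29° in its tray.
- The largest wrist force I saw was about 6 N, and the robot was clear of everything.
- I made no moves near the jar, hammer or file, but I did not measure their positions again at the end.
- **Disagreement:** the wrist camera read about 2 mm shorter in x than the other cameras. I used averages, and it was within the mouth's clearance.

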